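# Turn a row of sample bottles round into the other rack

### The arm

A 6-joint arm with a two-finger parallel gripper is mounted at the origin on a cart in front of the work surface, level with it; the furniture and walls round the work are solid. World frame = base frame: x ahead of the robot, y to its left, z up, the work surface at z = 0. Lengths are in mm, angles in rad, forces in N, time in s.
With the tool pointing down it reaches from about 350 to 875 mm from the base axis. Payload 4.2 kg.
Tool frame: the origin (TCP) lies between the finger pads; the fingertips stand 8 mm ahead of it and the grasp point (between the pads) lies 11 mm behind it; z points along the fingers, y is the line along which they close (so a half turn about z gives the same grasp; the last joint's range is limited). The gripper opens to 85 mm and grips with 20 to 120 N. Pads are 22 mm wide; open, the fingers measure 114 mm over their backs; the gripper's body (76 mm by 85 mm) begins 54 mm behind the grasp point. The pads swing forward as they close: fully open they stand 13 mm farther back than shut.
Start: joints at [-1.042, 0.385, 0.008, 0, -1.194, -0.259], TCP at [166.603, -602.364, 239.312] pointing down, gripper open.
Joint ranges: [-3.14, 3.14], [-1.21, 2.06], [-1.07, 1.41], [-3.16, 2.05], [-2.99, -0.16], [-3.1, 3.1]. Speed limits (rad/s): [2.79, 2.79, 3.14, 3.14, 3.14, 3.14].

### API

Orientations are given as a unit quaternion [x, y, z, w].
In Python, from bench import read_state, get_image, camera_params, job_done gives the robot as it stands.
- The arm moves only by the tool drive_tool, never from a script. Its argument "moves" is a list that holds one entry, the list of rows, each a list of 7 numbers: the shift along the tool's x, y, z in m, then the turn, a rotation vector about the tool's x, y, z in rad, then the closure in counts, from 0 (fully open) to 255 (shut). A call has 1 to 8 rows; each row shifts and turns the commanded pose from where the row before left it, along the tool's axes as they then stand; what a row does not reach is not made up. A row lasts 1/12 s, in which the tool goes at most 41.7 mm and 7.16 degrees, less where a joint would pass 70% of its speed; a pose out of reach is approached as far as the arm can. A call is refused whole if a number of a shift passes 0.0417 or a number of a turn 0.125, either way. A call with a gripper value outside its range is refused whole. The fingers move at their own pace and stop on an object; the grip force is fixed at half the most. Time passes only in rows, so rows that do not move let the fingers close. It gives the time, the measured TCP pose, the force and the opening at its end, in the units of the state.
- read_state(): the state, without advancing time (a new reading comes with each control period).
- get_image(name): name is "scene" or "top" or "wrist"; returns the picture (384x512x3 uint8, blue, green, red); there is no depth.
- camera_params(name): a dict with "mtx" (3x3 intrinsics, pixels), "dist" ([k1, k2, p1, p2, k3] as OpenCV has them; the pictures are not rectified), "extrinsics" (4x4, takes a point from camera to world coordinates). Camera axes: x right, y up, looking along -z (the intrinsics and any distortion apply to the point x, -y, -z); pixel columns grow to the right and rows downward; lengths in mm; the calibration is good to about 2 mm. A picture is of the moment at which its call begins: read the wrist's pose just before it. camera_params takes no time and is no camera call; for the wrist camera it gives the pose at the moment of the call.
- job_done(): hands the job in, once; it reports no verdict.
The state is a dict: "clock": time; "joints": joint angles; "joint_vel": joint speeds; "joint_efforts": joint torques, N m; "position": TCP position; "ee_rot": TCP orientation; "contact_force": force on the tool from outside, world axes, zero at the start; "wrist_torque": the same for the moment, N m; "gripper_width": finger opening in mm.
Only numpy, scipy, OpenCV 4.12 (cv2) and the standard library are available. Lean on these libraries where they do the work, as an engineer would, in place of code of your own. Each camera call takes 0.05 s, during which the arm holds its last target. There are 200 camera calls.

### The job

Move the four oil sample bottles from the wooden rack to the blue rack in the reverse order: the bottle that stands leftmost now must stand on the rightmost white spot, the next one beside it, and so on, so that the one now rightmost ends up leftmost. Stand each bottle upright, well centred on its own spot, and set it down gently; do not drop or knock over any bottle.

Things in the scene. Friction and masses are not known exactly. Their poses are not given: they have to be found in the camera images.
- old_rack: Pale wooden rack, 88 x 268 mm, fixed, on the left or on the right; the bottles stand in it in one row at the start. Floor 10 mm, rails 26 mm, end boards 32 mm above the table. Origin: centre of its underside; y runs along the row (to the left as the robot sees it), x across it, z up. Places (cork spots) at x = 0, y = +96, +32, -32, -96 mm. The wooden stand between the racks is 141 mm tall.
- new_rack: Blue rack of the same size, fixed, empty at the start. Floor 10 mm, rails 26 mm, end boards 32 mm above the table; 76 mm clear between the rails, no walls between places. Origin: centre of its underside; y runs along the row (to the left as the robot sees it), x across it, z up. Places (white spots, 52 mm across) at x = 0, y = +96, +32, -32, -96 mm.
- bottle_red_mid (a point): Clear glass sample bottle with pale oil and a red top to its black cap: body 50 mm diameter up to 75 mm, cap 29 mm diameter from 75 to 102 mm above its foot, 102 mm tall in all, closed, 0.17 to 0.32 kg. The point is its centre, half-way up (51 mm above its foot); z is its upright axis. Grasp it from above by the cap or round the body.
- bottle_yellow_mid (a point): Clear glass sample bottle with pale oil and a yellow top to its black cap: body 50 mm diameter up to 75 mm, cap 29 mm diameter from 75 to 102 mm above its foot, 102 mm tall in all, closed, 0.17 to 0.32 kg. The point is its centre, half-way up (51 mm above its foot); z is its upright axis. Grasp it from above by the cap or round the body.
- bottle_blue_mid (a point): Clear glass sample bottle with pale oil and a blue top to its black cap: body 50 mm diameter up to 75 mm, cap 29 mm diameter from 75 to 102 mm above its foot, 102 mm tall in all, closed, 0.17 to 0.32 kg. The point is its centre, half-way up (51 mm above its foot); z is its upright axis. Grasp it from above by the cap or round the body.
- bottle_green_mid (a point): Clear glass sample bottle with pale oil and a green top to its black cap: body 50 mm diameter up to 75 mm, cap 29 mm diameter from 75 to 102 mm above its foot, 102 mm tall in all, closed, 0.17 to 0.32 kg. The point is its centre, half-way up (51 mm above its foot); z is its upright axis. Grasp it from above by the cap or round the body.
- tag_red: Red colour tag, 16 x 36 mm, fixed on the rail of the wooden rack nearer to the robot, just in front of the place where the bottle with the red cap stands at the start, 41 mm from the centre of that place along the rack's -x. It stays there, so the tags go on showing the old order. Origin: on the rail's top, 26 mm above the table; axes as the rack's.
- tag_yellow: Yellow colour tag, 16 x 36 mm, fixed on the rail of the wooden rack nearer to the robot, just in front of the place where the bottle with the yellow cap stands at the start, 41 mm from the centre of that place along the rack's -x. It stays there, so the tags go on showing the old order. Origin: on the rail's top, 26 mm above the table; axes as the rack's.
- tag_blue: Blue colour tag, 16 x 36 mm, fixed on the rail of the wooden rack nearer to the robot, just in front of the place where the bottle with the blue cap stands at the start, 41 mm from the centre of that place along the rack's -x. It stays there, so the tags go on showing the old order. Origin: on the rail's top, 26 mm above the table; axes as the rack's.
- tag_green: Green colour tag, 16 x 36 mm, fixed on the rail of the wooden rack nearer to the robot, just in front of the place where the bottle with the green cap stands at the start, 41 mm from the centre of that place along the rack's -x. It stays there, so the tags go on showing the old order. Origin: on the rail's top, 26 mm above the table; axes as the rack's.
Mind the look-alikes: they are no part of the job. Leave any pink or turquoise look-alike of the part that bears bottle_yellow_mid alone.

How it is judged (in metres and radians):
At the end, for the whole second after the job is handed in: Each bottle stands upright (0.1 rad) in the blue rack, released, at rest, its centre within 12 mm along the row and 14 mm across it of its white spot, in the reverse of the order the tags show on the wooden rack (leftmost has become rightmost) (((y of tag_red in the frame of old_rack between 0.076 and 0.116 m and y of bottle_red_mid in the frame of new_rack between -0.108 and -0.084 m) or (y of tag_red in the frame of old_rack between 0.012 and 0.052 m and y of bottle_red_mid in the frame of new_rack between -0.044 and -0.02 m) or (y of tag_red in the frame of old_rack between -0.052 and -0.012 m and y of bottle_red_mid in the frame of new_rack between 0.02 and 0.044 m) or (y of tag_red in the frame of old_rack between -0.116 and -0.076 m and y of bottle_red_mid in the frame of new_rack between 0.084 and 0.108 m)) and x of bottle_red_mid in the frame of new_rack between -0.014 and 0.014 m and height (world z) of bottle_red_mid between 0.055 and 0.067 m and angle between each of bottle_red_mid, bottle_yellow_mid, bottle_blue_mid, bottle_green_mid's own z axis and vertical below 0.1 rad and linear speed of each of bottle_red, bottle_yellow, bottle_blue, bottle_green below 0.02 m/s and ((y of tag_yellow in the frame of old_rack between 0.076 and 0.116 m and y of bottle_yellow_mid in the frame of new_rack between -0.108 and -0.084 m) or (y of tag_yellow in the frame of old_rack between 0.012 and 0.052 m and y of bottle_yellow_mid in the frame of new_rack between -0.044 and -0.02 m) or (y of tag_yellow in the frame of old_rack between -0.052 and -0.012 m and y of bottle_yellow_mid in the frame of new_rack between 0.02 and 0.044 m) or (y of tag_yellow in the frame of old_rack between -0.116 and -0.076 m and y of bottle_yellow_mid in the frame of new_rack between 0.084 and 0.108 m)) and x of bottle_yellow_mid in the frame of new_rack between -0.014 and 0.014 m and height (world z) of bottle_yellow_mid between 0.055 and 0.067 m and ((y of tag_blue in the frame of old_rack between 0.076 and 0.116 m and y of bottle_blue_mid in the frame of new_rack between -0.108 and -0.084 m) or (y of tag_blue in the frame of old_rack between 0.012 and 0.052 m and y of bottle_blue_mid in the frame of new_rack between -0.044 and -0.02 m) or (y of tag_blue in the frame of old_rack between -0.052 and -0.012 m and y of bottle_blue_mid in the frame of new_rack between 0.02 and 0.044 m) or (y of tag_blue in the frame of old_rack between -0.116 and -0.076 m and y of bottle_blue_mid in the frame of new_rack between 0.084 and 0.108 m)) and x of bottle_blue_mid in the frame of new_rack between -0.014 and 0.014 m and height (world z) of bottle_blue_mid between 0.055 and 0.067 m and ((y of tag_green in the frame of old_rack between 0.076 and 0.116 m and y of bottle_green_mid in the frame of new_rack between -0.108 and -0.084 m) or (y of tag_green in the frame of old_rack between 0.012 and 0.052 m and y of bottle_green_mid in the frame of new_rack between -0.044 and -0.02 m) or (y of tag_green in the frame of old_rack between -0.052 and -0.012 m and y of bottle_green_mid in the frame of new_rack between 0.02 and 0.044 m) or (y of tag_green in the frame of old_rack between -0.116 and -0.076 m and y of bottle_green_mid in the frame of new_rack between 0.084 and 0.108 m)) and x of bottle_green_mid in the frame of new_rack between -0.014 and 0.014 m and height (world z) of bottle_green_mid between 0.055 and 0.067 m); the robot touches nothing.
It fails at once if a bottle is knocked over (angle between any of bottle_red_mid, bottle_yellow_mid, bottle_blue_mid, bottle_green_mid's own z axis and vertical above 0.6 rad).
It fails at once if a bottle is dropped (let go more than 20 mm above the rack's floor and falling) ((height (world z) of bottle_red_mid above 0.078 m and contact force between bottle_red and the fingers below 0.02 N and linear speed of bottle_red above 0.25 m/s) or (height (world z) of bottle_yellow_mid above 0.078 m and contact force between bottle_yellow and the fingers below 0.02 N and linear speed of bottle_yellow above 0.25 m/s) or (height (world z) of bottle_blue_mid above 0.078 m and contact force between bottle_blue and the fingers below 0.02 N and linear speed of bottle_blue above 0.25 m/s) or (height (world z) of bottle_green_mid above 0.078 m and contact force between bottle_green and the fingers below 0.02 N and linear speed of bottle_green above 0.25 m/s)).
It also fails if it takes over 128 s, if anything falls off the work surface, if the arm or the gripper's body presses on something with over 40 N, if the wrist force passes 120 N, or if a joint passes its speed limit or range.

## Working session

There is one attempt and no reset: what is moved stays moved. The work goes in short steps, Python scripts to look and compute and a tool call to move; the robot and the scene stay as the last step left them, time stands still between calls to the robot, and variables do not carry over. Pictures are saved under pics/ and viewed, on a budget of 14 in all, crops included, one or two more only if the job needs it, and the job is handed in when it is done.

Besides the shell and the picture viewer there is one more tool, called after "Request:" as name(argument=value, ...) on one line, values as JSON. drive_tool: Moves the arm, as the interface text tells. Its arguments: {"type":"object","properties":{"moves":{"type":"array"}},"required":["moves"]}

```bash
mkdir -p pics; ls
python3 - <<'E'
from bench import *
import cv2,numpy as np
np.set_printoptions(precision=4,suppress=True)
print(read_state())
a=get_image("scene");b=get_image("top")
cv2.imwrite("pics/scene0.png",a);cv2.imwrite("pics/top0.png",b)
for n in("scene","top","wrist"):print(n,camera_params(n))
E
```

```text
pics
{'clock': 0.0, 'joints': array([-1.0424,  0.3856,  0.0066, -0.0006, -1.194 , -0.2586]), 'joint_vel': array([-0.002 , -0.0007, -0.0007, -0.0016, -0.0003, -0.0016]), 'joint_efforts': array([  0.0001, -39.2291,  18.8405,   4.1859,  -0.0046,  -0.    ]), 'position': array([ 166.4687, -601.8096,  238.1991]), 'ee_rot': array([-0.1344,  0.9909,  0.0011, -0.0002]), 'contact_force': array([-0.042 ,  0.3967, -0.2727]), 'wrist_torque': array([-0.0054,  0.0175,  0.034 ]), 'gripper_width': 85.29684245545148}
scene {'mtx': array([[353.1314,   0.    , 252.4387],
       [  0.    , 353.1314, 194.8643],
       [  0.    ,   0.    ,   1.    ]]), 'dist': array([-0.024,  0.   ,  0.   ,  0.   ,  0.   ]), 'extrinsics': array([[   0.5686,    0.5089,   -0.6463,  -49.8211],
       [  -0.8224,    0.3331,   -0.4612, -494.6345],
       [  -0.0194,    0.7938,    0.6079,  682.2412],
       [   0.    ,    0.    ,    0.    ,    1.    ]])}
top {'mtx': array([[417.9666,   0.    , 254.9133],
       [  0.    , 417.9666, 198.2993],
       [  0.    ,   0.    ,   1.    ]]), 'dist': array([0.0047, 0.    , 0.    , 0.    , 0.    ]), 'extrinsics': array([[  -0.0651,    0.9759,   -0.2084,  356.6788],
       [  -0.9979,   -0.0649,    0.0075,  -45.0037],
       [  -0.0062,    0.2085,    0.978 , 1214.7578],
       [   0.    ,    0.    ,    0.    ,    1.    ]])}
wrist {'mtx': array([[300.2229,   0.    , 247.9722],
       [  0.    , 300.2229, 191.3462],
       [  0.    ,   0.    ,   1.    ]]), 'dist': array([-0.0506,  0.    ,  0.    ,  0.    ,  0.    ]), 'extrinsics': array([[  -0.2659,   -0.9156,   -0.3016,   88.8231],
       [   0.964 ,   -0.2519,   -0.0852, -624.3535],
       [   0.002 ,   -0.3134,    0.9496,  373.6405],
       [   0.    ,    0.    ,    0.    ,    1.    ]])}
```

View pics/scene0.png

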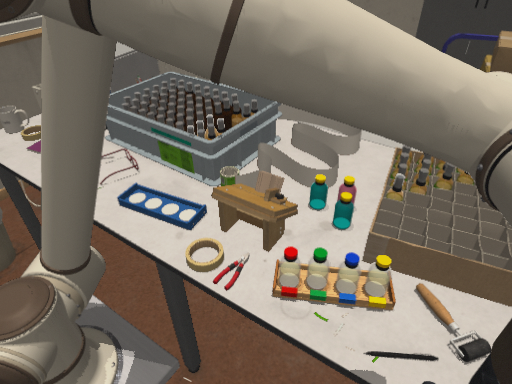

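View pics/top0.png

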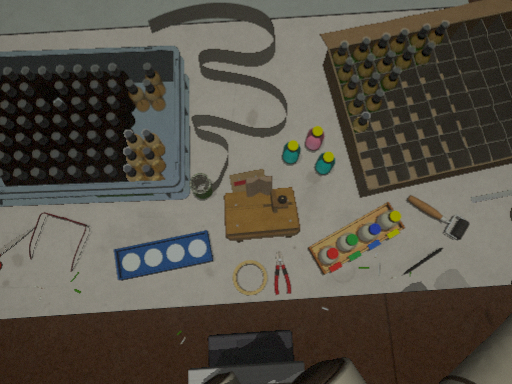

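Scene view: the wooden rack is on the right with caps red (291,254), green (320,255), blue (351,260) and yellow (383,263). The blue rack is at (162,206).
Top view: caps are at (332,253), (351,240), (375,230), (394,216), and white spots at (131..198, 262..248).

Candidates for the yellow-capped bottle:
- Clear bottle with the yellow tag, top (394,216): this is the one to take.
- Turquoise bottles, top (291,152) and (325,163), and the pink one (315,138): these are the look-alikes, to be left alone.

```bash
cat > h.py <<'E'
from bench import *
import cv2,numpy as np
np.set_printoptions(precision=4,suppress=True)
def ray(p,uv,z):
    n=cv2.undistortPoints(np.float64([[uv]]),p["mtx"],p["dist"])[0,0]
    E=p["extrinsics"];d=E[:3,:3]@[n[0],-n[1],-1];o=E[:3,3]
    return (o+d*(z-o[2])/d[2])[:2]
def proj(p,X):
    c=np.linalg.inv(p["extrinsics"])@np.r_[X,1];c=c[:3]*[1,-1,-1]
    return cv2.projectPoints(c.reshape(1,1,3),np.zeros(3),np.zeros(3),p["mtx"],p["dist"])[0][0,0]
HUE={"red":[(0,6),(174,180)],"yellow":[(24,34)],"blue":[(108,128)],"green":[(50,75)]}
def blobs(im,col,amin=12,s=130,v=70):
    h=cv2.cvtColor(im,cv2.COLOR_BGR2HSV)
    m=sum(cv2.inRange(h,(a,s,v),(b,255,255)) for a,b in HUE[col])
    n,_,st,c=cv2.connectedComponentsWithStats(m)
    return [(c[i],st[i]) for i in range(1,n) if st[i,4]>=amin]
def white(im,amin=100):
    h=cv2.cvtColor(im,cv2.COLOR_BGR2HSV)
    m=cv2.inRange(h,(0,0,200),(180,60,255))
    n,_,st,c=cv2.connectedComponentsWithStats(m)
    return [(c[i],st[i]) for i in range(1,n) if st[i,4]>=amin]
E
python3 - <<'E'
from h import *
P=camera_params("top");a=cv2.imread("pics/top0.png")
for c in HUE:
    for u,st in blobs(a,c):
        if st[4]<900 and 300<u[0]<420 and u[1]>200:print(c,u,st,"z112",ray(P,u,112),"z26",ray(P,u,26))
for u,st in white(a):
    if 100<u[0]<220 and 230<u[1]<285:print("w",u,st,ray(P,u,10))
P=camera_params("scene");s=cv2.imread("pics/scene0.png")
for c in HUE:
    for u,st in blobs(s,c):
        if 270<u[0]<400 and u[1]>235:print("S",c,u,st[4],"z112",ray(P,u,112),"z26",ray(P,u,26))
for u,st in white(s,50):
    if 110<u[0]<210 and 180<u[1]<230:print("Sw",u,st,ray(P,u,10))
cv2.imwrite("pics/crop0.png",np.hstack([cv2.resize(a[195:280,300:420],None,fx=4,fy=4),cv2.resize(s[240:310,260:400],(300,340))]))
E
```

```text
red [332.233 253.   ] [327 248  11  11 103] z112 [ 431.9696 -246.1622] z26 [ 437.8412 -261.8498]
red [335.  266.5] [329 262  13  10  68] z112 [ 396.7106 -249.7125] z26 [ 399.8325 -265.677 ]
yellow [394.8119 215.901 ] [389 211  12  11 101] z112 [ 519.0375 -422.6271] z26 [ 531.6992 -452.0766]
yellow [392.5915 233.2254] [386 229  14  10  71] z112 [ 473.3248 -410.5354] z26 [ 482.4215 -439.0419]
blue [374.5591 228.5161] [369 224  12  10  93] z112 [ 488.9098 -364.6525] z26 [ 499.222  -389.5807]
blue [373.7966 244.0678] [368 240  12   9  59] z112 [ 448.1014 -357.5178] z26 [ 455.2311 -381.8896]
green [351.9583 239.1458] [347 234  11  11  96] z112 [ 464.7567 -301.7822] z26 [ 473.1853 -321.8074]
green [354.6034 255.    ] [349 251  12   9  58] z112 [ 422.9694 -303.9578] z26 [ 428.1392 -324.1527]
S red [290.5    252.5217] 138 z112 [ 431.5935 -249.4345] z26 [ 504.1973 -212.4551]
S red [288.7778 291.2484] 153 z112 [ 340.2923 -297.896 ] z26 [ 399.1266 -268.2252]
S yellow [383.4559 259.7132] 136 z112 [ 522.5259 -424.6763] z26 [ 608.8435 -414.1257]
S yellow [376.7611 299.8407] 113 z112 [ 415.6839 -447.3298] z26 [ 485.8883 -440.1956]
S blue [351.8244 258.6336] 131 z112 [ 488.4311 -367.4668] z26 [ 569.6068 -348.2882]
S blue [345.5    299.1304] 46 z112 [ 384.3715 -397.1916] z26 [ 449.8535 -382.4959]
S blue [353.     300.4444] 18 z112 [ 389.4528 -410.2342] z26 [ 455.7011 -397.5055]
S green [320.0407 253.4065] 123 z112 [ 464.7507 -304.2147] z26 [ 542.355  -275.4968]
S green [317.3867 294.5733] 150 z112 [ 364.1761 -347.8507] z26 [ 426.6124 -325.7137]
Sw [136.8302 197.5189] [129 193  16  10 106] [454.5806 311.6448]
Sw [153.0256 202.9829] [145 199  17   9 117] [463.747  247.7904]
Sw [169.9291 208.685 ] [162 204  17  10 127] [472.8755 184.0849]
Sw [186.5043 214.2222] [179 210  17  10 117] [481.601  124.4918]
```

View pics/crop0.png

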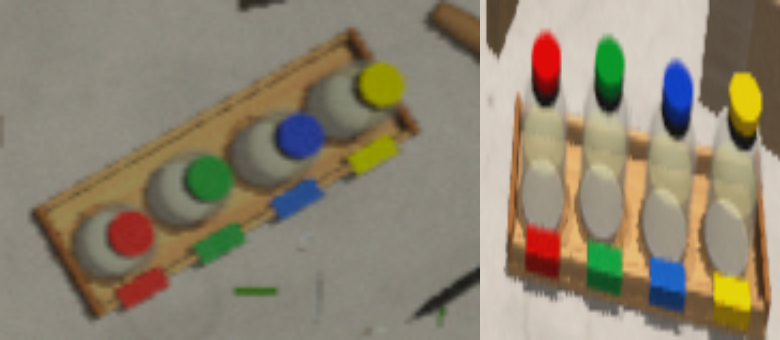

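Crop check: the clear bottles, left to right, are red, green, blue, yellow, each behind its matching tag. The look-alikes are elsewhere. Next I'll get the white spots and stand extent from the top view.

Run:
```python
from h import *
P=camera_params("top");a=cv2.imread("pics/top0.png")
S=camera_params("scene")
m=cv2.inRange(cv2.cvtColor(a,cv2.COLOR_BGR2HSV),(0,0,140),(180,70,255));m[:,:118]=0;m[:236]=0;m[276:]=0;m[:,211:]=0
n,_,st,c=cv2.connectedComponentsWithStats(m)
for i in range(1,n):
    if st[i,4]>40:print(c[i],st[i],ray(P,c[i],10))
W=np.array([[454.6,311.6],[463.7,247.8],[472.9,184.1],[481.6,124.5]])
for uv in [(225,195),(297,190),(225,240),(299,236)]:print("stand z141",ray(P,uv,141))
# tags -> places
T=dict(red=((399.8,-265.7),(399.1,-268.2)),green=((428.1,-324.2),(426.6,-325.7)),blue=((455.2,-381.9),(452,-387)),yellow=((482.4,-439),(485.9,-440.2)))
t=np.array([T[k][0] for k in T]);d=(t[0]-t[3])/192;print("old yaxis",(t[0]-t[3]),np.linalg.norm(t[0]-t[3]),"yaw",np.degrees(np.arctan2(-d[0],d[1])))
```

```text
[196.8932 247.859 ] [189 240  17  17 234] [479.0639 121.7388]
[175.    252.655] [167 244  17  18 229] [469.4798 184.9811]
[152.9432 257.0655] [145 249  17  17 229] [461.0692 248.3966]
[130.7253 261.824 ] [123 254  17  17 233] [451.7393 312.0145]
[183.9685 271.7441] [149 265  57  11 254] [413.7897 160.8658]
stand z141 [599.6099  24.7162]
stand z141 [ 600.4755 -165.4342]
stand z141 [481.1556  30.6645]
stand z141 [ 478.9196 -160.1026]
old yaxis [-82.6 173.3] 191.9782539768502 yaw 25.483875203921983
```

Request:
drive_tool(moves=[[[0,0,0,0,0,-0.125,0],[0,0,0,0,0,-0.125,0],[0,0,0,0,0,-0.125,0],[0,0,0,0,0,-0.125,0],[0,0,0,0,0,-0.125,0],[0,0,0,0,0,-0.125,0],[0,0,0,0,0,-0.125,0],[0,0,0,0,0,-0.125,0]]])

```text
clock: 0.77
position: [166.5, -602.0, 238.7]
ee_rot: [-0.596, 0.803, 0.001, 0.0]
contact_force: [0.1, 0.1, 0.1]
gripper_width: 85.8
```

Request:
drive_tool(moves=[[[0,0,0,0,0,-0.125,0],[0,0,0,0,0,-0.125,0],[0,0,0,0,0,-0.125,0],[0,0,0,0,0,-0.125,0],[0,0,0,0,0,-0.125,0],[0,0,0,0,0,-0.125,0],[0,0,0,0,0,0,0],[0,0,0,0,0,0,0]]])

```text
clock: 1.43
position: [166.5, -602.1, 238.8]
ee_rot: [0.846, -0.533, -0.0, -0.0]
contact_force: [-0.3, 0.2, -0.2]
gripper_width: 85.8
```

```bash
cat >> h.py <<'E'
from scipy.spatial.transform import Rotation as Ro
def go(x,y,z,yaw=None,step=40):
    "print shift in tool axes (mm) to target, tool-y yaw error"
    s=read_state();R=Ro.from_quat(s["ee_rot"]).as_matrix()
    d=R.T@(np.array([x,y,z])-s["position"]);yy=np.degrees(np.arctan2(R[1,1],R[0,1]))
    print("t",s["clock"],"pos",s["position"],"yaw",yy,"tilt",np.degrees(np.arccos(-R[2,2])),"w",s["gripper_width"],"F",s["contact_force"])
    print("  tool shift mm",d.round(1),"rows",np.abs(d).max()/step, "turn about tool z rad", None if yaw is None else -np.radians((yaw-yy+180)%360-180))
def obs(p,uv,z): return ray(p,uv,z)
E
python3 -c "
from h import *
print(read_state()['joints']);go(431.8,-247.8,239,205.5)"
```

```text
[-1.0424  0.3851  0.0073 -0.0002 -1.194   1.4882]
t 1.4333 pos [ 166.5432 -602.1379  238.8351] yaw -154.46083948713795 tilt 0.05372297680961103 w 85.83211378094798 F [-0.2661  0.1987 -0.169 ]
  tool shift mm [-205.4 -392.1    0.1] rows 9.802593895957532 turn about tool z rad 0.0006834798862124307
```

Request:
drive_tool(moves=[[[-0.0205,-0.039,0,0,0,0,0],[-0.0205,-0.039,0,0,0,0,0],[-0.0205,-0.039,0,0,0,0,0],[-0.0205,-0.039,0,0,0,0,0],[-0.0205,-0.039,0,0,0,0,0],[-0.0205,-0.039,0,0,0,0,0],[-0.0205,-0.039,0,0,0,0,0],[-0.0205,-0.039,0,0,0,0,0]]])

```text
clock: 2.1
position: [365.8, -332.7, 239.5]
ee_rot: [0.846, -0.533, 0.0, -0.0]
contact_force: [1.1, -0.5, -0.1]
gripper_width: 85.3
```

Request:
drive_tool(moves=[[[-0.0205,-0.039,0,0,0,0,0],[-0.0205,-0.039,0,0,0,0,0],[0,0,0,0,0,0,0],[0,0,0,0,0,0,0],[0,0,0,0,0,0,0]]])

```text
clock: 2.52
position: [414.6, -267.4, 239.2]
ee_rot: [0.847, -0.532, -0.0, 0.0]
contact_force: [0.2, 0.4, -0.3]
gripper_width: 85.4
```

```bash
cat >> h.py <<'E'
def look(name,save=None):
    P=camera_params(name);im=get_image(name)
    if save: cv2.imwrite("pics/"+save,im)
    return P,im
E
python3 - <<'E'
from h import *
go(431.8,-247.8,97,205.5)
P,a=look("wrist","w1.png")
for c in HUE:
    for u,st in blobs(a,c,100):print(c,u,st,"z112",ray(P,u,112),"z26",ray(P,u,26))
E
```

```text
t 2.5167 pos [ 414.5868 -267.4329  239.2025] yaw -154.32387182228788 tilt 0.026888798508163964 w 85.39302014053993 F [ 0.2464  0.4204 -0.3105]
  tool shift mm [-10.2 -24.1 142.2] rows 3.5549204363101112 turn about tool z rad 0.0030740166066146055
red [259.6193 169.2681] [253 154  14  31 373] z112 [ 411.4084 -285.9883] z26 [ 399.0036 -268.0643]
red [222.4198 194.0967] [207 178  31  33 817] z112 [ 431.9222 -249.9815] z26 [ 426.2387 -220.2602]
red [  9.7225 216.7129] [  5 205  11  24 209] z112 [ 611.3712 -137.6859] z26 [664.4832 -71.1714]
red [239.8664 261.0611] [221 254  38  17 262] z112 [ 387.3327 -192.9193] z26 [ 367.0396 -144.5018]
red [230.917  279.4813] [214 269  34  20 241] z112 [ 386.3968 -169.3258] z26 [ 365.797  -113.1779]
blue [218.747   39.3908] [ 201   19   36   41 1154] z112 [ 488.1273 -367.6746] z26 [ 500.859  -376.5148]
green [261.587 118.3  ] [255  99  13  32 230] z112 [ 429.7663 -326.9135] z26 [ 423.3764 -322.3984]
green [220.2107 129.88  ] [202 110  29  32 375] z112 [ 457.6536 -302.664 ] z26 [ 460.4008 -290.2038]
```

View pics/w1.png

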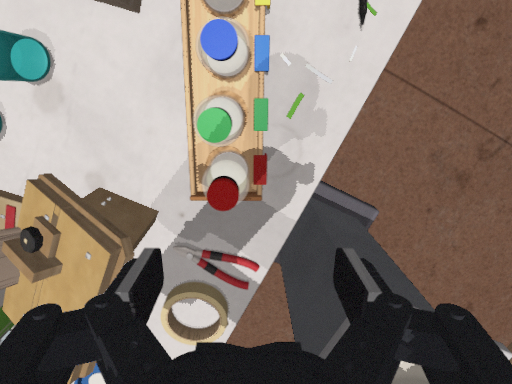

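Wrist view: the red cap is at (222,194) and its tag at (260,169). The open fingers are at the bottom, (140,285) and (350,285). The three cameras put the red cap within 3 mm, at about (432,-249). Now I'll descend on it.

Request:
drive_tool(moves=[[[-0.009,-0.0235,0,0,0,0,0],[0,0,0,0,0,0,0],[0,0,0.035,0,0,0,0],[0,0,0.035,0,0,0,0],[0,0,0.035,0,0,0,0],[0,0,0.025,0,0,0,0],[0,0,0.012,0,0,0,0],[0,0,0,0,0,0,0]]])

```text
clock: 3.23
position: [428.8, -250.1, 94.1]
ee_rot: [0.846, -0.534, -0.004, 0.001]
contact_force: [0.3, 0.3, -0.1]
gripper_width: 85.4
```

Request:
drive_tool(moves=[[[0,0,0,0,0,0,0],[0,0,0,0,0,0,200],[0,0,0,0,0,0,255],[0,0,0,0,0,0,255],[0,0,0,0,0,0,255],[0,0,0,0,0,0,255],[0,0,0,0,0,0,255],[0,0,0,0,0,0,255]]])

```text
clock: 3.9
position: [432.8, -249.6, 98.4]
ee_rot: [0.847, -0.532, 0.001, -0.0]
contact_force: [-0.4, -0.4, 6.0]
gripper_width: 26.8
```

Run:
```python
from h import *
go(432,-249,97,205.5)
P,a=look("wrist","w2.png")
for c in HUE:
    for u,st in blobs(a,c,100):print(c,u,st,"z112",ray(P,u,112))
```

```text
t 3.9 pos [ 432.7605 -249.5845   98.3632] yaw -154.23507213588533 tilt 0.12299455170070765 w 26.75493775263041 F [-0.3621 -0.4218  6.0065]
  tool shift mm [-0.9  0.4  1.4] rows 0.03402979091564954 turn about tool z rad 0.00462386350907808
red [299.8556 204.9737] [289 179  23  51 990] z112 [ 427.0742 -290.7889]
red [247.9434 271.7497] [ 219  241   59   63 3076] z112 [ 432.8028 -250.7875]
red [259.4024 331.6891] [234 321  52  22 579] z112 [ 412.0259 -221.1625]
blue [301.3333  13.0392] [298   0  11  33 102] z112 [ 462.1945 -356.4686]
blue [316.5899  11.2662] [309   0  15  25 139] z112 [ 457.4923 -359.4586]
green [305.1995 116.2044] [ 293   89   26   55 1233] z112 [ 443.2336 -324.6943]
green [236.6485 141.1646] [ 199  103   72   73 3761] z112 [ 463.4794 -303.896 ]
```

View pics/w2.png

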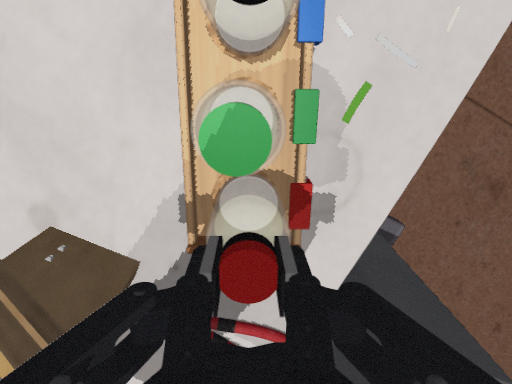

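The grip is good: opening 26.8, red cap between the fingers at (248,271), green next at (236,140). Now lift and carry high.

Request:
drive_tool(moves=[[[0,0,-0.005,0,0,0,255],[0,0,-0.015,0,0,0,255],[0,0,-0.03,0,0,0,255],[0,0,-0.035,0,0,0,255],[0,0,-0.035,0,0,0,255],[0,0,-0.03,0,0,0,255],[0,0,-0.015,0,0,0,255],[0,0,0,0,0,0,255]]])

```text
clock: 4.62
position: [433.5, -249.7, 266.1]
ee_rot: [0.847, -0.532, 0.004, -0.001]
contact_force: [-0.5, 0.0, -2.4]
gripper_width: 26.8
```

Request:
drive_tool(moves=[[[-0.0132,-0.0085,0,0,0,0,255],[-0.0262,-0.017,0,0,0,0,255],[-0.0262,-0.017,0,0,0,0,255],[-0.0262,-0.017,0,0,0,0,255],[-0.0262,-0.017,0,0,0,0,255],[-0.0262,-0.017,0,0,0,0,255],[-0.0262,-0.017,0,0,0,0,255],[-0.0262,-0.017,0,0,0,0,255]]])

```text
clock: 5.28
position: [460.0, -15.4, 260.2]
ee_rot: [0.847, -0.532, -0.002, 0.001]
contact_force: [0.7, 0.3, -2.2]
gripper_width: 27.3
```

Request:
drive_tool(moves=[[[-0.0262,-0.017,0,0,0,0,255],[-0.0262,-0.017,0,0,0,0,255],[-0.0262,-0.017,0,0,0,0,255],[-0.0262,-0.017,0,0,0,0,255],[-0.013,-0.0085,0,0,0,0.1,255],[0,0,0,0,0,0.1,255],[0,0,0,0,0,0.105,255],[0,0,0,0,0,0,255]]])

```text
clock: 5.95
position: [478.0, 122.7, 259.9]
ee_rot: [0.756, -0.655, -0.001, 0.002]
contact_force: [-0.2, -0.1, -2.3]
gripper_width: 26.9
```

Run:
```python
from h import *
go(480.4,121.8,98.4,188.2)
P,a=look("wrist","w3.png")
m=cv2.inRange(cv2.cvtColor(a,cv2.COLOR_BGR2HSV),(0,0,170),(180,70,255))
n,_,st,c=cv2.connectedComponentsWithStats(m)
for i in range(1,n):
    if 150<st[i,4]<4000:print(c[i],st[i],ray(P,c[i],10))
```

```text
t 5.95 pos [478.008  122.6527 259.9161] yaw -171.81333507864542 tilt 0.27801829959960983 w 26.896809450856573 F [-0.1684 -0.0816 -2.2659]
  tool shift mm [  1.   -3.  161.5] rows 4.037613867353828 turn about tool z rad -0.00023274102837581018
[501.6902 137.001 ] [ 483   88   29   79 1036] [146.5096  44.7774]
[241.8949 154.6795] [227 136  34  37 752] [485.1484 119.0912]
[ 70.0657 213.2669] [   0  156   98  161 3196] [713.4927 234.9466]
[ 47.5457 246.4445] [   0  183   68  158 2857] [750.3918 293.6694]
[248.1358 327.835 ] [ 211  303   75   45 2364] [437.1659 396.3703]
[141.651  371.4314] [127 350  32  34 255] [606.2132 519.167 ]
```

View pics/w3.png

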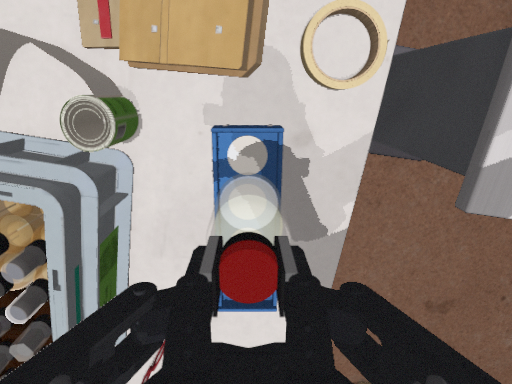

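Held red bottle hangs upright above the blue rack. The rightmost spot is seen at (248,154), which is about (479,120) and agrees with the other views. Now lower it.

Request:
drive_tool(moves=[[[0.0015,-0.002,0.015,0,0,0,255],[0,0,0.03,0,0,0,255],[0,0,0.035,0,0,0,255],[0,0,0.035,0,0,0,255],[0,0,0.025,0,0,0,255],[0,0,0.015,0,0,0,255],[0,0,0.003,0,0,0,255],[0,0,0,0,0,0,255]]])

```text
clock: 6.67
position: [480.6, 120.5, 102.9]
ee_rot: [0.757, -0.654, -0.001, 0.002]
contact_force: [0.0, 0.5, -1.4]
gripper_width: 27.2
```

Request:
drive_tool(moves=[[[0,0,0,0,0,0,255],[0,0,0.001,0,0,0,255],[0,0,0.001,0,0,0,255],[0,0,0,0,0,0,255],[0,0,0,0,0,0,255]]])

```text
clock: 7.08
position: [481.7, 121.4, 103.0]
ee_rot: [0.756, -0.654, 0.0, -0.001]
contact_force: [-0.1, 0.4, -1.2]
gripper_width: 27.5
```

Request:
drive_tool(moves=[[[0,0,0.001,0,0,0,255],[0,0,0.001,0,0,0,255],[0,0,0,0,0,0,255],[0,0,0,0,0,0,255]]])

```text
clock: 7.42
position: [481.4, 121.2, 100.2]
ee_rot: [0.756, -0.654, -0.0, 0.0]
contact_force: [0.0, 1.0, -1.9]
gripper_width: 26.9
```

Run:
```python
from h import *
import time
go(480.4,121.8,98.4,188.2)
P,a=look("scene","s4.png");cv2.imwrite("pics/s4c.png",cv2.resize(a[120:260,100:300],None,fx=4,fy=4))
s=read_state();print(s["position"],s["contact_force"])
```

```text
t 7.4167 pos [481.4273 121.2405 100.2373] yaw -171.74594213838571 tilt 0.012396337601829717 w 26.949998166491103 F [ 0.0407  1.0184 -1.9377]
  tool shift mm [-0.7  0.9  1.8] rows 0.04593534547843201 turn about tool z rad 0.0009434876717569326
[481.4735 121.2825 100.2715] [ 0.1716  0.6602 -3.1213]
```

View pics/s4c.png

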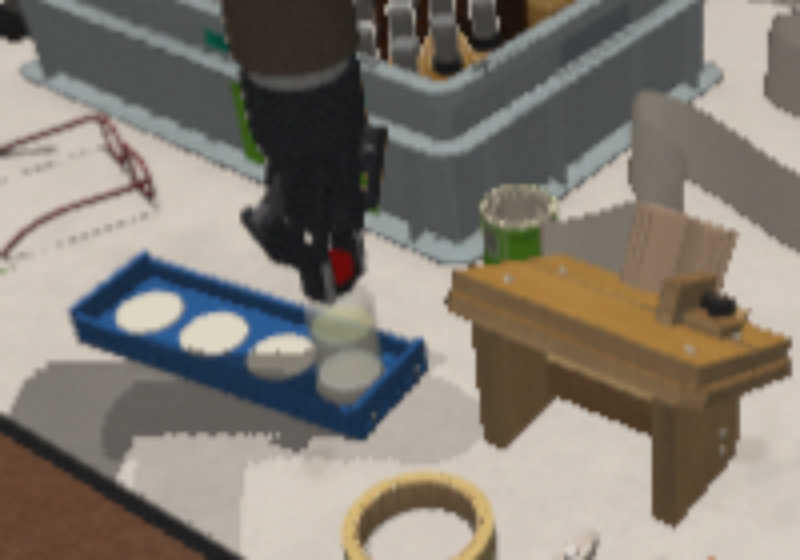

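The red bottle is over the rightmost spot and still hanging, about 2 mm up. I'll keep lowering.

Request:
drive_tool(moves=[[[0,0,0.001,0,0,0,255],[0,0,0.0005,0,0,0,255],[0,0,0,0,0,0,255],[0,0,0,0,0,0,255],[0,0,0,0,0,0,255]]])

```text
clock: 7.88
position: [481.5, 121.3, 98.8]
ee_rot: [0.756, -0.654, 0.0, 0.0]
contact_force: [-0.4, -0.7, -1.5]
gripper_width: 26.9
```

Request:
drive_tool(moves=[[[0,0,0.001,0,0,0,255],[0,0,0,0,0,0,255],[0,0,0,0,0,0,255],[0,0,0,0,0,0,255]]])

```text
clock: 8.22
position: [481.7, 121.4, 98.4]
ee_rot: [0.756, -0.654, 0.0, -0.0]
contact_force: [-2.0, 0.5, 4.3]
gripper_width: 26.7
```

Request:
drive_tool(moves=[[[0,0,0,0,0,0,0],[0,0,0,0,0,0,0],[0,0,0,0,0,0,0],[0,0,0,0,0,0,0],[0,0,-0.005,0,0,0,0],[0,0,-0.025,0,0,0,0],[0,0,-0.035,0,0,0,0],[0,0,-0.035,0,0,0,0]]])

```text
clock: 8.88
position: [480.9, 120.9, 198.6]
ee_rot: [0.756, -0.654, -0.0, 0.001]
contact_force: [0.1, 0.3, -0.1]
gripper_width: 85.4
```

Request:
drive_tool(moves=[[[0.038,0.0071,0,0,0,0,0],[0.038,0.0071,0,0,0,0,0],[0.038,0.0071,0,0,0,0,0],[0.038,0.0071,0,0,0,0,0],[0.038,0.0071,0,0,0,0,0],[0.038,0.0071,0,0,0,0,0],[0.038,0.0071,0,0,0,0,0],[0.038,0.0071,0,0,0,0,0]]])

```text
clock: 9.55
position: [468.5, -189.6, 198.4]
ee_rot: [0.756, -0.654, 0.0, -0.0]
contact_force: [1.8, -0.1, -1.0]
gripper_width: 85.2
```

Request:
drive_tool(moves=[[[0.038,0.0071,0,0,0,0,0],[0.038,0.0071,0,0,0,0,0],[0.038,0.0071,0,0,0,0,0],[0,0,0,0,0,-0.1,0],[0,0,0,0,0,-0.1,0],[0,0,0,0,0,-0.105,0],[0,0,0,0,0,0,0],[0,0,0,0,0,0,0]]])

```text
clock: 10.22
position: [464.1, -303.7, 198.0]
ee_rot: [0.846, -0.533, 0.0, 0.0]
contact_force: [0.7, 0.0, 0.3]
gripper_width: 85.2
```

```bash
cat >> h.py <<'E'
def caps(name,save=None,zs=112,amin=60):
    P,a=look(name,save)
    for c in HUE:
        for u,st in blobs(a,c,amin):
            if st[4]<6000:print(name,c,u.round(1),st[2:],"z112",ray(P,u,112).round(1))
E
python3 - <<'E'
from h import *
go(464.3,-303.5,100,205.6)
caps("wrist","w5.png",amin=200)
P=camera_params("scene")
caps("top","t5.png")
E
```

```text
t 10.2167 pos [ 464.1218 -303.6734  197.958 ] yaw -154.4312861643912 tilt 0.005725157104466139 w 85.19746255571857 F [0.6726 0.026  0.276 ]
  tool shift mm [-0.1 -0.2 98. ] rows 2.4489494264058678 turn about tool z rad -0.0005460465789464752
wrist red [286.4 225.2] [ 15  33 411] z112 [ 426.9 -298.6]
wrist red [ 18.6 276.7] [ 13  38 361] z112 [ 617.4 -150.5]
wrist red [262.  312.8] [ 39  18 311] z112 [ 406.  -212.2]
wrist red [252.2 331.1] [ 35  21 273] z112 [ 404.7 -189.5]
wrist yellow [252.2  15.5] [  44   36 1347] z112 [ 517.5 -422.7]
wrist yellow [294.3  35.3] [ 18  42 687] z112 [ 486.7 -424.1]
wrist blue [292.  106.8] [ 17  38 543] z112 [ 466.3 -382. ]
wrist blue [255.5 111.7] [  40   42 1309] z112 [ 488.3 -367.6]
wrist green [289.1 169.3] [ 15  34 450] z112 [ 446.7 -340.5]
wrist green [247.3 200.7] [  36   35 1010] z112 [ 464.4 -304. ]
top red [190.5 243.4] [12 11 93] z112 [481.4 124. ]
top red [335.1 266.4] [13 10 69] z112 [ 396.9 -249.9]
top yellow [317.1 130.8] [11 10 89] z112 [ 772.4 -239.3]
top yellow [292.6 145.3] [10 11 90] z112 [ 734.7 -167.4]
top yellow [328.1 156.5] [11 10 91] z112 [ 695.6 -262.2]
```

Red's cap is at (481.4,124.0), 3 mm from its spot. I'm aligned over green, so I'll descend and grip.

Request:
drive_tool(moves=[[[0,0,0.03,0,0,0,0],[0,0,0.035,0,0,0,0],[0,0,0.022,0,0,0,0],[0,0,0.01,0,0,0,0],[0,0,0.001,0,0,0,0],[0,0,0,0,0,0,0],[0,0,0,0,0,0,0],[0,0,0,0,0,0,200]]])

```text
clock: 10.98
position: [465.4, -304.0, 101.6]
ee_rot: [0.847, -0.532, 0.002, -0.0]
contact_force: [-0.2, -0.4, 0.7]
gripper_width: 75.6
```

Request:
drive_tool(moves=[[[0,0,0,0,0,0,255],[0,0,0,0,0,0,255],[0,0,0,0,0,0,255],[0,0,0,0,0,0,255],[0,0,0,0,0,0,255],[0,0,0,0,0,0,255]]])

```text
clock: 11.48
position: [464.8, -303.9, 100.6]
ee_rot: [0.847, -0.532, 0.001, -0.0]
contact_force: [1.2, 0.3, 4.2]
gripper_width: 26.9
```

Request:
drive_tool(moves=[[[0,0,-0.005,0,0,0,255],[0,0,-0.015,0,0,0,255],[0,0,-0.03,0,0,0,255],[0,0,-0.035,0,0,0,255],[0,0,-0.035,0,0,0,255],[0,0,-0.03,0,0,0,255],[0,0,-0.015,0,0,0,255],[0,0,0,0,0,0,255]]])

```text
clock: 12.15
position: [465.5, -304.2, 268.9]
ee_rot: [0.847, -0.532, 0.004, -0.001]
contact_force: [-0.2, -0.3, -1.4]
gripper_width: 27.5
```

Run:
```python
from h import *
go(471,185,264,205.6)
```

```text
t 12.15 pos [ 465.4631 -304.2313  268.8833] yaw -154.25680117821312 tilt 0.43377531281998694 w 27.497890890737434 F [-0.2463 -0.3025 -1.4115]
  tool shift mm [-438.3 -217.5    3.5] rows 10.957421065078456 turn about tool z rad 0.0024992909251576813
```

Request:
drive_tool(moves=[[[-0.0137,-0.0068,0,0,0,0,255],[-0.0274,-0.0136,0,0,0,0,255],[-0.0274,-0.0136,0,0,0,0,255],[-0.0274,-0.0136,0,0,0,0,255],[-0.0274,-0.0136,0,0,0,0,255],[-0.0274,-0.0136,0,0,0,0,255],[-0.0274,-0.0136,0,0,0,0,255],[-0.0274,-0.0136,0,0,0,0,255]]])

```text
clock: 12.82
position: [465.2, -72.7, 262.7]
ee_rot: [0.847, -0.532, -0.002, 0.001]
contact_force: [1.0, 0.1, -1.7]
gripper_width: 26.9
```

Request:
drive_tool(moves=[[[-0.0274,-0.0136,0,0,0,0,255],[-0.0274,-0.0136,0,0,0,0,255],[-0.0274,-0.0136,0,0,0,0,255],[-0.0274,-0.0136,0,0,0,0,255],[-0.0274,-0.0136,0,0,0,0,255],[-0.0274,-0.0136,0,0,0,0,255],[-0.0274,-0.0136,0,0,0,0,255],[-0.0274,-0.0136,0,0,0,0,255]]])

```text
clock: 13.48
position: [468.2, 171.4, 262.6]
ee_rot: [0.847, -0.532, -0.001, 0.002]
contact_force: [0.3, -0.3, -1.7]
gripper_width: 26.8
```

Request:
drive_tool(moves=[[[-0.0137,-0.0068,0,0,0,0,255],[0,0,0,0,0,0.1,255],[0,0,0,0,0,0.1,255],[0,0,0,0,0,0.105,255],[0,0,0,0,0,0,255],[0,0,0,0,0,0,255]]])

```text
clock: 13.98
position: [469.2, 185.2, 263.5]
ee_rot: [0.757, -0.654, -0.001, 0.001]
contact_force: [-0.2, 0.6, -2.7]
gripper_width: 27.3
```

Run:
```python
from h import *
go(471.2,185,100.6,188.2)
caps("top")
```

```text
t 13.9833 pos [469.2226 185.1991 263.4657] yaw -171.62663033420765 tilt 0.17222109838390226 w 27.269448933495013 F [-0.2046  0.5844 -2.7109]
  tool shift mm [  0.3  -2.4 162.9] rows 4.071502155961514 turn about tool z rad 0.00302587149115944
top red [190.5 243.4] [12 11 96] z112 [481.5 124. ]
top red [335.1 266.5] [13 10 69] z112 [ 396.8 -249.9]
top yellow [317.1 130.8] [11 10 89] z112 [ 772.4 -239.3]
top yellow [292.6 145.3] [10 11 90] z112 [ 734.7 -167.4]
top yellow [328.1 156.6] [11 10 92] z112 [ 695.4 -262.1]
top yellow [394.7 215.9] [ 12  11 103] z112 [ 519.  -422.3]
top yellow [392.7 233.2] [14 11 73] z112 [ 473.5 -410.8]
top blue [374.6 228.5] [12 10 93] z112 [ 489.  -364.7]
```

Request:
drive_tool(moves=[[[-0.0005,-0.001,0.015,0,0,0,255],[0,0,0.03,0,0,0,255],[0,0,0.035,0,0,0,255],[0,0,0.035,0,0,0,255],[0,0,0.025,0,0,0,255],[0,0,0.015,0,0,0,255],[0,0,0.005,0,0,0,255],[0,0,0,0,0,0,255]]])

```text
clock: 14.7
position: [470.2, 185.7, 103.5]
ee_rot: [0.756, -0.654, -0.0, 0.002]
contact_force: [0.0, -0.3, -1.5]
gripper_width: 26.7
```

Request:
drive_tool(moves=[[[0,0,0,0,0,0,255],[0,0,0,0,0,0,255],[0,0,0,0,0,0,255],[0,0,0,0,0,0,255]]])

```text
clock: 15.03
position: [471.4, 186.8, 106.0]
ee_rot: [0.756, -0.654, 0.0, -0.001]
contact_force: [-0.8, -0.1, -1.9]
gripper_width: 26.9
```

Request:
drive_tool(moves=[[[0,0,0.001,0,0,0,255],[0,0,0.001,0,0,0,255],[0,0,0,0,0,0,255],[0,0,0,0,0,0,255],[0,0,0,0,0,0,255]]])

```text
clock: 15.45
position: [470.8, 186.4, 102.8]
ee_rot: [0.756, -0.654, -0.0, 0.0]
contact_force: [-0.3, 0.4, -2.0]
gripper_width: 26.9
```

Request:
drive_tool(moves=[[[0,0,0.001,0,0,0,255],[0,0,0.0005,0,0,0,255],[0,0,0,0,0,0,255],[0,0,0,0,0,0,255],[0,0,0,0,0,0,255]]])

```text
clock: 15.87
position: [470.8, 186.4, 101.3]
ee_rot: [0.756, -0.654, 0.0, 0.0]
contact_force: [-1.6, -0.2, -1.6]
gripper_width: 26.9
```

Request:
drive_tool(moves=[[[0,0,0.001,0,0,0,255],[0,0,0,0,0,0,255],[0,0,0,0,0,0,255],[0,0,0,0,0,0,255]]])

```text
clock: 16.2
position: [471.1, 186.6, 100.5]
ee_rot: [0.756, -0.654, 0.0, -0.0]
contact_force: [0.9, 0.6, -0.3]
gripper_width: 27.1
```

Request:
drive_tool(moves=[[[0,0,0,0,0,0,0],[0,0,0,0,0,0,0],[0,0,0,0,0,0,0],[0,0,0,0,0,0,0],[0,0,-0.005,0,0,0,0],[0,0,-0.025,0,0,0,0],[0,0,-0.035,0,0,0,0],[0,0,-0.035,0,0,0,0]]])

```text
clock: 16.87
position: [470.3, 186.0, 201.2]
ee_rot: [0.756, -0.654, -0.0, 0.001]
contact_force: [1.2, 0.5, -0.9]
gripper_width: 85.6
```

Request:
drive_tool(moves=[[[0.0393,0.0044,0,0,0,0,0],[0.0393,0.0044,0,0,0,0,0],[0.0393,0.0044,0,0,0,0,0],[0.0393,0.0044,0,0,0,0,0],[0.0393,0.0044,0,0,0,0,0],[0.0393,0.0044,0,0,0,0,0],[0.0393,0.0044,0,0,0,0,0],[0.0393,0.0044,0,0,0,0,0]]])

```text
clock: 17.53
position: [480.8, -131.7, 201.0]
ee_rot: [0.756, -0.654, 0.0, -0.0]
contact_force: [0.7, -0.2, -0.6]
gripper_width: 85.5
```

Request:
drive_tool(moves=[[[0.0393,0.0044,0,0,0,0,0],[0.0393,0.0044,0,0,0,0,0],[0.0393,0.0044,0,0,0,0,0],[0.0393,0.0044,0,0,0,0,0],[0.0393,0.0044,0,0,0,0,0],[0.0393,0.0044,0,0,0,0,0],[0,0,0,0,0,-0.1,0],[0,0,0,0,0,-0.1,0]]])

```text
clock: 18.2
position: [488.2, -369.3, 199.8]
ee_rot: [0.818, -0.575, -0.0, 0.0]
contact_force: [0.5, 0.8, 0.2]
gripper_width: 85.3
```

Request:
drive_tool(moves=[[[0,0,0,0,0,-0.105,0],[0,0,0,0,0,0,0],[0,0,0,0,0,0,0],[0,0,0,0,0,0,0]]])

```text
clock: 18.53
position: [488.9, -366.8, 200.6]
ee_rot: [0.846, -0.533, 0.0, -0.0]
contact_force: [-0.5, 0.3, 1.1]
gripper_width: 85.4
```

Run:
```python
from h import *
go(488.5,-367,100.5,205.6)
caps("wrist","w6.png",amin=200)
caps("top","t6.png")
```

```text
t 18.5333 pos [ 488.8593 -366.7609  200.5537] yaw -154.38714779292602 tilt 0.013236373847686667 w 85.38220221921982 F [-0.4929  0.3134  1.1339]
  tool shift mm [  0.    0.4 100.1] rows 2.501339783134256 turn about tool z rad 0.00022431332959023254
wrist red [279.6 276.1] [ 14  31 340] z112 [ 433.2 -315.3]
wrist yellow [286.4 110.4] [ 16  37 554] z112 [ 493.2 -441.1]
wrist yellow [245.1 114.9] [  39   41 1278] z112 [ 518.8 -425.3]
wrist blue [284.1 172.2] [ 15  34 455] z112 [ 473.3 -399.5]
wrist blue [248.4 198.3] [  36   38 1080] z112 [ 488.8 -368.4]
wrist green [281.8 227.2] [ 14  29 355] z112 [ 453.3 -357.5]
top red [190.4 243.5] [12 11 94] z112 [481.3 124.2]
top yellow [317.2 130.7] [11 10 88] z112 [ 772.6 -239.4]
top yellow [292.6 145.3] [10 11 90] z112 [ 734.7 -167.4]
top green [166.2 248.8] [11 11 95] z112 [471.5 188.4]
```

Green stands about 3.5 mm from its spot in the top view, within tolerance. Now blue.

Request:
drive_tool(moves=[[[0.001,0.0005,0.03,0,0,0,0],[0,0,0.035,0,0,0,0],[0,0,0.022,0,0,0,0],[0,0,0.01,0,0,0,0],[0,0,0.0025,0,0,0,0],[0,0,0,0,0,0,0],[0,0,0,0,0,0,0],[0,0,0,0,0,0,200]]])

```text
clock: 19.3
position: [490.0, -368.6, 102.8]
ee_rot: [0.847, -0.532, 0.002, -0.0]
contact_force: [0.3, 0.3, 0.1]
gripper_width: 75.8
```

Request:
drive_tool(moves=[[[0,0,0,0,0,0,255],[0,0,0,0,0,0,255],[0,0,0,0,0,0,255],[0,0,0,0,0,0,255],[0,0,0,0,0,0,255],[0,0,0,0,0,0,255]]])

```text
clock: 19.8
position: [489.4, -368.4, 101.6]
ee_rot: [0.847, -0.532, 0.001, 0.0]
contact_force: [0.0, -0.2, 2.6]
gripper_width: 26.9
```

Request:
drive_tool(moves=[[[0,0,-0.005,0,0,0,255],[0,0,-0.015,0,0,0,255],[0,0,-0.03,0,0,0,255],[0,0,-0.035,0,0,0,255],[0,0,-0.035,0,0,0,255],[0,0,-0.03,0,0,0,255],[0,0,-0.015,0,0,0,255],[0,0,0,0,0,0,255]]])

```text
clock: 20.47
position: [489.9, -368.7, 269.9]
ee_rot: [0.847, -0.532, 0.004, -0.0]
contact_force: [1.5, -0.8, -2.9]
gripper_width: 26.7
```

Run:
```python
from h import *
go(461,247.5,264,205.6)
```

```text
t 20.4667 pos [ 489.9244 -368.7094  269.8505] yaw -154.26706424155705 tilt 0.4138658101255093 w 26.70380143076375 F [ 1.4795 -0.8387 -2.9059]
  tool shift mm [-567.7 -241.5    3.7] rows 14.192175263609315 turn about tool z rad 0.002320166678465406
```

Request:
drive_tool(moves=[[[-0.0158,-0.0067,0,0,0,0,255],[-0.0315,-0.0134,0,0,0,0,255],[-0.0315,-0.0134,0,0,0,0,255],[-0.0315,-0.0134,0,0,0,0,255],[-0.0315,-0.0134,0,0,0,0,255],[-0.0315,-0.0134,0,0,0,0,255],[-0.0315,-0.0134,0,0,0,0,255],[-0.0315,-0.0134,0,0,0,0,255]]])

```text
clock: 21.13
position: [474.8, -109.8, 263.2]
ee_rot: [0.847, -0.532, -0.002, 0.001]
contact_force: [0.4, 1.5, -2.3]
gripper_width: 26.8
```

Request:
drive_tool(moves=[[[-0.0315,-0.0134,0,0,0,0,255],[-0.0315,-0.0134,0,0,0,0,255],[-0.0315,-0.0134,0,0,0,0,255],[-0.0315,-0.0134,0,0,0,0,255],[-0.0315,-0.0134,0,0,0,0,255],[-0.0315,-0.0134,0,0,0,0,255],[-0.0315,-0.0134,0,0,0,0,255],[-0.0315,-0.0134,0,0,0,0,255]]])

```text
clock: 21.8
position: [462.0, 163.0, 263.3]
ee_rot: [0.847, -0.532, -0.001, 0.002]
contact_force: [1.0, -0.3, -4.0]
gripper_width: 27.2
```

Request:
drive_tool(moves=[[[-0.0315,-0.0134,0,0,0,0,255],[-0.0315,-0.0134,0,0,0,0,255],[-0.0158,-0.0067,0,0,0,0,255],[0,0,0,0,0,0.1,255],[0,0,0,0,0,0.1,255],[0,0,0,0,0,0.105,255],[0,0,0,0,0,0,255],[0,0,0,0,0,0,255]]])

```text
clock: 22.47
position: [459.0, 247.0, 263.8]
ee_rot: [0.757, -0.654, -0.001, 0.002]
contact_force: [0.1, -0.0, -2.5]
gripper_width: 26.9
```

Run:
```python
from h import *
go(461.5,247.5,101.6,188.2)
```

```text
t 22.4667 pos [458.9796 246.9619 263.7814] yaw -171.61718537360784 tilt 0.23758870556027345 w 26.88595717664102 F [ 0.0751 -0.0225 -2.4988]
  tool shift mm [ -0.5  -3.2 162.2] rows 4.054251436790503 turn about tool z rad 0.0031907171513472265
```

Request:
drive_tool(moves=[[[0.0005,-0.001,0.015,0,0,0,255],[0,0,0.03,0,0,0,255],[0,0,0.035,0,0,0,255],[0,0,0.035,0,0,0,255],[0,0,0.025,0,0,0,255],[0,0,0.015,0,0,0,255],[0,0,0.005,0,0,0,255],[0,0,0,0,0,0,255]]])

```text
clock: 23.13
position: [460.2, 246.2, 104.1]
ee_rot: [0.757, -0.654, -0.0, 0.002]
contact_force: [0.8, -0.6, -3.0]
gripper_width: 26.9
```

Request:
drive_tool(moves=[[[0,0,0,0,0,0,255],[0,0,0,0,0,0,255],[0,0,0.001,0,0,0,255],[0,0,0.001,0,0,0,255],[0,0,0,0,0,0,255],[0,0,0,0,0,0,255],[0,0,0,0,0,0,255]]])

```text
clock: 23.72
position: [461.1, 247.3, 104.1]
ee_rot: [0.756, -0.654, 0.0, -0.0]
contact_force: [-0.5, 0.7, -2.9]
gripper_width: 26.7
```

Request:
drive_tool(moves=[[[0,0,0.0005,0,0,0,255],[0,0,0.001,0,0,0,255],[0,0,0,0,0,0,255],[0,0,0,0,0,0,255],[0,0,0,0,0,0,255]]])

```text
clock: 24.13
position: [461.0, 247.2, 102.2]
ee_rot: [0.756, -0.654, 0.0, 0.0]
contact_force: [-0.0, -0.2, -2.5]
gripper_width: 26.7
```

Request:
drive_tool(moves=[[[0,0,0.001,0,0,0,255],[0,0,0,0,0,0,255],[0,0,0,0,0,0,255],[0,0,0,0,0,0,255]]])

```text
clock: 24.47
position: [461.2, 247.4, 101.6]
ee_rot: [0.756, -0.654, 0.0, -0.0]
contact_force: [-0.8, 0.5, -0.7]
gripper_width: 26.9
```

Request:
drive_tool(moves=[[[0,0,0,0,0,0,0],[0,0,0,0,0,0,0],[0,0,0,0,0,0,0],[0,0,0,0,0,0,0],[0,0,-0.005,0,0,0,0],[0,0,-0.025,0,0,0,0],[0,0,-0.035,0,0,0,0],[0,0,-0.035,0,0,0,0]]])

```text
clock: 25.13
position: [460.6, 246.7, 202.2]
ee_rot: [0.756, -0.654, 0.0, 0.001]
contact_force: [0.8, 0.5, -0.1]
gripper_width: 85.3
```

Request:
drive_tool(moves=[[[0.0396,0.0023,0,0,0,0,0],[0.0396,0.0023,0,0,0,0,0],[0.0396,0.0023,0,0,0,0,0],[0.0396,0.0023,0,0,0,0,0],[0.0396,0.0023,0,0,0,0,0],[0.0396,0.0023,0,0,0,0,0],[0.0396,0.0023,0,0,0,0,0],[0.0396,0.0023,0,0,0,0,0]]])

```text
clock: 25.8
position: [488.1, -70.9, 202.1]
ee_rot: [0.756, -0.654, 0.0, -0.0]
contact_force: [0.5, -0.2, 0.8]
gripper_width: 85.4
```

Request:
drive_tool(moves=[[[0.0396,0.0023,0,0,0,0,0],[0.0396,0.0023,0,0,0,0,0],[0.0396,0.0023,0,0,0,0,0],[0.0396,0.0023,0,0,0,0,0],[0.0396,0.0023,0,0,0,0,0],[0.0396,0.0023,0,0,0,0,0],[0.0396,0.0023,0,0,0,0,0],[0.0396,0.0023,0,0,0,0,0]]])

```text
clock: 26.47
position: [515.3, -387.2, 201.8]
ee_rot: [0.756, -0.654, 0.0, -0.0]
contact_force: [0.2, 0.5, -0.8]
gripper_width: 85.4
```

Request:
drive_tool(moves=[[[0.0396,0.0023,0,0,0,0,0],[0,0,0,0,0,-0.1,0],[0,0,0,0,0,-0.1,0],[0,0,0,0,0,-0.105,0],[0,0,0,0,0,0,0],[0,0,0,0,0,0,0],[0,0,0,0,0,0,0]]])

```text
clock: 27.05
position: [519.0, -424.5, 201.6]
ee_rot: [0.846, -0.533, 0.0, 0.0]
contact_force: [0.2, -0.6, 0.0]
gripper_width: 85.5
```

Run:
```python
from h import *
go(519.5,-425,101,205.6)
caps("wrist","w7.png",amin=200)
caps("top","t7.png")
```

```text
t 27.05 pos [ 518.952  -424.5192  201.5777] yaw -154.38727584113732 tilt 0.013767495377069791 w 85.45996975756226 F [ 0.2163 -0.6359  0.0117]
  tool shift mm [  0.6  -0.3 100.6] rows 2.5144457765523294 turn about tool z rad 0.00022207846670160364
wrist red [279.5 318.9] [ 14  30 292] z112 [ 441.4 -331.2]
wrist yellow [  6.3 262.9] [ 16  28 342] z112 [ 687.3 -276.8]
wrist blue [283.7 227.1] [ 14  33 340] z112 [ 481.8 -415.6]
wrist green [281.6 276.7] [ 13  26 303] z112 [ 461.2 -372.7]
top red [190.6 243.4] [12 11 95] z112 [481.6 123.9]
top yellow [317.1 130.7] [11 10 89] z112 [ 772.6 -239.2]
top yellow [292.5 145.2] [10 11 89] z112 [ 734.8 -167.2]
top yellow [328.1 156.5] [11 10 90] z112 [ 695.7 -262.1]
top blue [141.6 253.4] [ 18  13 123] z112 [463.9 253.1]
top green [166.1 248.8] [11 11 97] z112 [471.5 188.7]
```

View pics/w7.png

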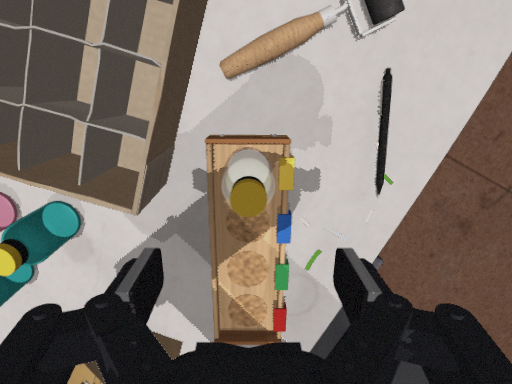

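The wrist view shows the yellow cap at (248,197), just shaded, where blue's cap was before its grasp. The crate corner (140,212) is clear of the fingers. Now descend and grip.

Request:
drive_tool(moves=[[[0.0005,0,0.03,0,0,0,0],[0,0,0.035,0,0,0,0],[0,0,0.022,0,0,0,0],[0,0,0.01,0,0,0,0],[0,0,0.003,0,0,0,0],[0,0,0,0,0,0,0],[0,0,0,0,0,0,0],[0,0,0,0,0,0,200]]])

```text
clock: 27.82
position: [520.3, -425.7, 103.5]
ee_rot: [0.847, -0.532, 0.002, 0.0]
contact_force: [0.1, -0.4, 0.4]
gripper_width: 75.3
```

Request:
drive_tool(moves=[[[0,0,0,0,0,0,255],[0,0,0,0,0,0,255],[0,0,0,0,0,0,255],[0,0,0,0,0,0,255],[0,0,0,0,0,0,255],[0,0,0,0,0,0,255]]])

```text
clock: 28.32
position: [519.6, -425.6, 102.2]
ee_rot: [0.847, -0.532, 0.001, 0.0]
contact_force: [0.4, -0.2, 3.5]
gripper_width: 26.5
```

Request:
drive_tool(moves=[[[0,0,-0.005,0,0,0,255],[0,0,-0.015,0,0,0,255],[0,0,-0.03,0,0,0,255],[0,0,-0.035,0,0,0,255],[0,0,-0.035,0,0,0,255],[0,0,-0.03,0,0,0,255],[0,0,-0.015,0,0,0,255],[0,0,0,0,0,0,255]]])

```text
clock: 28.98
position: [520.2, -425.9, 270.8]
ee_rot: [0.847, -0.532, 0.004, -0.0]
contact_force: [0.6, -0.5, -1.5]
gripper_width: 27.1
```

Run:
```python
from h import *
go(452,312,264,205.6)
```

```text
t 28.9833 pos [ 520.2441 -425.8758  270.8263] yaw -154.26206507210688 tilt 0.44194503039799043 w 27.110065477948975 F [ 0.6122 -0.4747 -1.4807]
  tool shift mm [-694.3 -258.9    3.4] rows 17.35857463436984 turn about tool z rad 0.002407418645237027
```

Request:
drive_tool(moves=[[[-0.0158,-0.0059,0,0,0,0,255],[-0.0316,-0.0118,0,0,0,0,255],[-0.0316,-0.0118,0,0,0,0,255],[-0.0316,-0.0118,0,0,0,0,255],[-0.0316,-0.0118,0,0,0,0,255],[-0.0316,-0.0118,0,0,0,0,255],[-0.0316,-0.0118,0,0,0,0,255],[-0.0316,-0.0118,0,0,0,0,255]]])

```text
clock: 29.65
position: [494.1, -171.2, 263.6]
ee_rot: [0.847, -0.532, -0.002, 0.001]
contact_force: [0.5, -0.1, -2.5]
gripper_width: 26.5
```

Request:
drive_tool(moves=[[[-0.0316,-0.0118,0,0,0,0,255],[-0.0316,-0.0118,0,0,0,0,255],[-0.0316,-0.0118,0,0,0,0,255],[-0.0316,-0.0118,0,0,0,0,255],[-0.0316,-0.0118,0,0,0,0,255],[-0.0316,-0.0118,0,0,0,0,255],[-0.0316,-0.0118,0,0,0,0,255],[-0.0316,-0.0118,0,0,0,0,255]]])

```text
clock: 30.32
position: [469.3, 96.7, 264.0]
ee_rot: [0.847, -0.532, -0.002, 0.002]
contact_force: [0.7, 0.3, -2.4]
gripper_width: 26.5
```

Request:
drive_tool(moves=[[[-0.0316,-0.0118,0,0,0,0,255],[-0.0316,-0.0118,0,0,0,0,255],[-0.0316,-0.0118,0,0,0,0,255],[-0.0316,-0.0118,0,0,0,0,255],[-0.0316,-0.0118,0,0,0,0,255],[-0.0316,-0.0118,0,0,0,0,255],[-0.0158,-0.0058,0,0,0,0,255],[0,0,0,0,0,0.1,255]]])

```text
clock: 30.98
position: [449.9, 316.5, 263.4]
ee_rot: [0.82, -0.573, -0.001, 0.002]
contact_force: [-0.1, -1.4, -2.4]
gripper_width: 26.5
```

Request:
drive_tool(moves=[[[0,0,0,0,0,0.1,255],[0,0,0,0,0,0.105,255],[0,0,0,0,0,0,255],[0,0,0,0,0,0,255],[0,0,0,0,0,0,255]]])

```text
clock: 31.4
position: [450.8, 313.3, 265.3]
ee_rot: [0.757, -0.654, -0.0, 0.001]
contact_force: [0.9, 0.4, -2.2]
gripper_width: 27.0
```

Run:
```python
from h import *
go(452.5,311.5,102.2,188.2)
```

```text
t 31.4 pos [450.788  313.2598 265.3183] yaw -171.65364977208137 tilt 0.11905356873466713 w 27.009144077692508 F [ 0.9355  0.3764 -2.1546]
  tool shift mm [  1.8  -1.7 163.1] rows 4.0779369452705385 turn about tool z rad 0.002554293338224992
```

Request:
drive_tool(moves=[[[0.002,-0.0005,0.015,0,0,0,255],[0,0,0.03,0,0,0,255],[0,0,0.035,0,0,0,255],[0,0,0.035,0,0,0,255],[0,0,0.025,0,0,0,255],[0,0,0.015,0,0,0,255],[0,0,0.005,0,0,0,255],[0,0,0,0,0,0,255]]])

```text
clock: 32.07
position: [451.5, 311.1, 104.9]
ee_rot: [0.756, -0.654, 0.0, 0.002]
contact_force: [-0.4, -0.0, -1.6]
gripper_width: 26.5
```

Request:
drive_tool(moves=[[[0,0,0,0,0,0,255],[0,0,0,0,0,0,255],[0,0,0.001,0,0,0,255],[0,0,0.001,0,0,0,255],[0,0,0,0,0,0,255],[0,0,0,0,0,0,255],[0,0,0,0,0,0,255]]])

```text
clock: 32.65
position: [452.0, 312.0, 104.5]
ee_rot: [0.756, -0.654, -0.0, -0.0]
contact_force: [0.9, 0.7, -2.0]
gripper_width: 26.7
```

Request:
drive_tool(moves=[[[0,0,0.0005,0,0,0,255],[0,0,0.001,0,0,0,255],[0,0,0,0,0,0,255],[0,0,0,0,0,0,255],[0,0,0,0,0,0,255]]])

```text
clock: 33.07
position: [451.9, 311.9, 102.7]
ee_rot: [0.756, -0.654, 0.0, 0.0]
contact_force: [-0.7, -1.3, -2.2]
gripper_width: 26.9
```

Request:
drive_tool(moves=[[[0,0,0.001,0,0,0,255],[0,0,0,0,0,0,255],[0,0,0,0,0,0,255],[0,0,0,0,0,0,255]]])

```text
clock: 33.4
position: [452.1, 312.1, 102.2]
ee_rot: [0.756, -0.654, 0.0, -0.0]
contact_force: [-0.8, 0.0, 0.6]
gripper_width: 26.6
```

Contact. Release, rise, then check.

Request:
drive_tool(moves=[[[0,0,0,0,0,0,0],[0,0,0,0,0,0,0],[0,0,0,0,0,0,0],[0,0,0,0,0,0,0],[0,0,-0.005,0,0,0,0],[0,0,-0.025,0,0,0,0],[0,0,-0.035,0,0,0,0],[0,0,-0.035,0,0,0,0]]])

```text
clock: 34.07
position: [451.6, 311.4, 202.6]
ee_rot: [0.756, -0.654, 0.0, 0.001]
contact_force: [1.5, 0.1, -0.3]
gripper_width: 85.2
```

Request:
drive_tool(moves=[[[0.04,0,-0.01,0,0,0,0],[0.04,0,-0.01,0,0,0,0],[0.04,0,-0.01,0,0,0,0],[0.04,0,-0.01,0,0,0,0],[0.04,0,-0.01,0,0,0,0],[0.04,0,0,0,0,0,0],[0.04,0,0,0,0,0,0],[0.04,0,0,0,0,0,0]]])

```text
clock: 34.73
position: [497.7, -6.6, 252.8]
ee_rot: [0.756, -0.654, 0.0, -0.001]
contact_force: [1.6, 1.6, 1.1]
gripper_width: 85.6
```

Request:
drive_tool(moves=[[[0.04,0,0,0,0,0,0],[0.04,0,0,0,0,0,0],[0.04,0,0,0,0,0,0],[0.04,0,0,0,0,0,0],[0,0,0,0,0,0,0],[0,0,0,0,0,0,0]]])

```text
clock: 35.23
position: [520.5, -165.1, 251.7]
ee_rot: [0.755, -0.656, -0.0, 0.0]
contact_force: [0.8, 0.4, -0.3]
gripper_width: 85.5
```

Run:
```python
from h import *
go(452,312,102,188.2)
sp=dict(yellow=(453.1,311.9),blue=(462.2,248.6),green=(471.3,185.2),red=(480.4,121.8))
ya=np.array([-.142,.990]);xa=np.array([.990,.142]);ims=[]
for n in("top","scene"):
    P,a=look(n)
    for c in sp:
        e=proj(P,np.r_[sp[c],112])
        for u,st in blobs(a,c,40,s=150):
            if np.hypot(*(u-e))<14:
                w=ray(P,u,112);d=w-sp[c];print(n,c,u.round(1),st[2:],w.round(1),"along",(d@ya).round(1),"across",(d@xa).round(1))
    ims.append(a)
cv2.imwrite("pics/fin.png",np.vstack([cv2.resize(ims[0][215:290,100:230],(520,300)),cv2.resize(ims[1][160:240,100:230],(520,300))]))
```

```text
t 35.2333 pos [ 520.5318 -165.1379  251.6612] yaw -171.99445195089464 tilt 0.024210173619461702 w 85.46694902966003 F [ 0.7636  0.3997 -0.3366]
  tool shift mm [-482.     1.4  149.7] rows 12.050319428982867 turn about tool z rad -0.003393826780037651
top yellow [118.4 259.4] [ 12  12 108] [452.2 314. ] along 2.2 across -0.6
top blue [142.5 253.9] [ 12  12 104] [462.3 250.7] along 2.1 across 0.4
top green [166.3 248.5] [12 10 88] [472.2 188.1] along 2.7 across 1.3
top red [190.6 243.5] [11 10 90] [481.3 123.7] along 1.8 across 1.1
scene yellow [128.8 170.4] [10  7 48] [453.7 313.1] along 1.1 across 0.8
scene blue [146.1 176.5] [ 9  8 59] [460.2 244.6] along -3.6 across -2.6
scene green [163.6 181.1] [10  7 56] [471.5 184.8] along -0.5 across 0.1
scene red [182.5 187. ] [10  9 76] [480.1 119.6] along -2.2 across -0.6
```

View pics/fin.png

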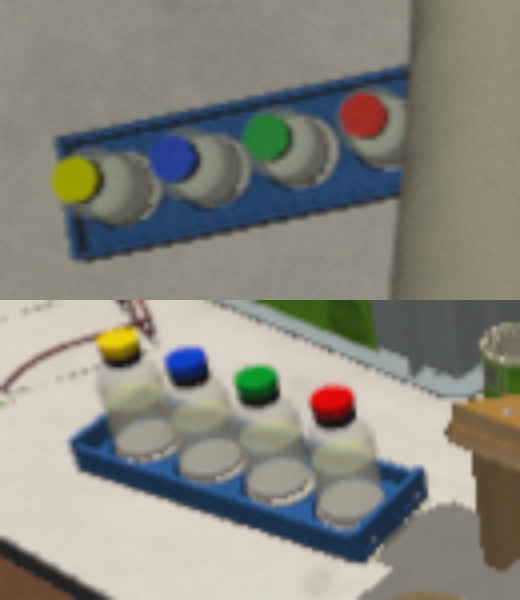

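All four bottles stand upright in the blue rack in the order yellow, blue, green, red, each within 4 mm of its spot in both views. The arm is clear, so I'm handing in.

```bash
python3 -c "
from bench import *
print(job_done())"
```

```text
the job is handed in; nothing more can be done
None
```

All four bottles now stand upright in the blue rack in reverse order, left to right yellow, blue, green, red; the wooden rack's tags read red, green, blue, yellow. I moved each by its cap, carried it above the stand, lowered it until the wrist force showed contact, then let go. The job was handed in at about 35 s of the 128 s allowed, and I had no sign of a drop or a knock.

- **Final check:** top and scene views put every cap within about 4 mm along the row and 3 mm across of its spot, against limits of 12 mm and 14 mm. The gripper was open and about 250 mm above the table, well clear of the racks.
- **Disagreements:** the two cameras differed by up to 6 mm along the row, worst on the blue bottle (+2 mm top, -4 mm scene); both readings are within tolerance. The wrist camera's colour mask missed the yellow cap in shadow, so I located that bottle by viewing the picture, and the grasp held.

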